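# Feel which cases are full and move the full ones to the intake tray

## Task

Three closed cases lie side by side on the phone-repair bench: some hold a battery pack, the others next to nothing. Going from the left case to the right one (as seen from the robot), raise just the handle end of each about 10 to 15 mm for a moment, its other end staying on the bench, to feel whether it is heavy or light. Carry every heavy case level to the low metal tray and set it down flat inside without dropping it, leave the light ones lying where they were, and disturb nothing else.

Things in the scene. Friction and masses are not known exactly. Their poses are not given: they have to be found in the camera images.
- tray: low open tray of plain aluminium with a steel rim, fixed to the bench at the left. 210 (its x) x 260 (its y) mm outside, floor 4 mm thick, rim 5 mm thick and 12 mm high above the bench. Origin: centre of its underside, on the bench. Two cases fit side by side, long side along the tray's x, centred at its y = +60 and -60 mm.
- case_left_center (a point): centre, half-way up (25 mm above the underside), of the left closed grey plastic case as seen from the robot (left is +y): 140 mm long (its x), 60 mm wide (its y), 50 mm high; loose, rigid, lying flat. All three look the same. Heavy ones weigh 0.6 to 0.8 kg, light ones about 0.14 kg, balanced at the middle. To carry it level, hold it across its width at the middle, about mid height.
- case_left_grip (a point): middle of the black swing handle of the left case: a round cross-bar 10 mm thick along the case's y, 58 mm free between its two arms, 79 mm above the bench, standing up 62 mm from the case's centre towards the robot. It swings freely (0.5 rad either way), so raising it straight up tips the case: it then pulls 3 to 5.5 N if the case is heavy, under 1.5 N if light.
- case_left_near (a point): middle of the lower edge of the left case's handle end (70 mm from its centre along its -x); height 0 on the bench
- case_left_far (a point): middle of the lower edge of the left case's other end (70 mm from its centre along its +x); height 0 on the bench
- case_middle_center (a point): centre, half-way up (25 mm above the underside), of the middle closed grey plastic case as seen from the robot (left is +y): 140 mm long (its x), 60 mm wide (its y), 50 mm high; loose, rigid, lying flat. All three look the same. Heavy ones weigh 0.6 to 0.8 kg, light ones about 0.14 kg, balanced at the middle. To carry it level, hold it across its width at the middle, about mid height.
- case_middle_grip (a point): middle of the black swing handle of the middle case: a round cross-bar 10 mm thick along the case's y, 58 mm free between its two arms, 79 mm above the bench, standing up 62 mm from the case's centre towards the robot. It swings freely (0.5 rad either way), so raising it straight up tips the case: it then pulls 3 to 5.5 N if the case is heavy, under 1.5 N if light.
- case_middle_near (a point): middle of the lower edge of the middle case's handle end (70 mm from its centre along its -x); height 0 on the bench
- case_middle_far (a point): middle of the lower edge of the middle case's other end (70 mm from its centre along its +x); height 0 on the bench
- case_right_center (a point): centre, half-way up (25 mm above the underside), of the right closed grey plastic case as seen from the robot (left is +y): 140 mm long (its x), 60 mm wide (its y), 50 mm high; loose, rigid, lying flat. All three look the same. Heavy ones weigh 0.6 to 0.8 kg, light ones about 0.14 kg, balanced at the middle. To carry it level, hold it across its width at the middle, about mid height.
- case_right_grip (a point): middle of the black swing handle of the right case: a round cross-bar 10 mm thick along the case's y, 58 mm free between its two arms, 79 mm above the bench, standing up 62 mm from the case's centre towards the robot. It swings freely (0.5 rad either way), so raising it straight up tips the case: it then pulls 3 to 5.5 N if the case is heavy, under 1.5 N if light.
- case_right_near (a point): middle of the lower edge of the right case's handle end (70 mm from its centre along its -x); height 0 on the bench
- case_right_far (a point): middle of the lower edge of the right case's other end (70 mm from its centre along its +x); height 0 on the bench
- tape_roll: roll of masking tape, 84 mm across, 24 mm high, lying flat; origin at the centre of its underside; loose, to be left alone
- driver: small screwdriver about 150 mm long, lying on the bench beyond the cases, origin near its middle; loose, to be left alone
- flux: small white flux bottle, 36 mm across and 85 mm high, upright; origin at the centre of its underside; loose, to be left alone
- screw_dish: small steel dish, 80 mm across, 22 mm high; origin at the centre of its underside; loose, to be left alone
- phone: a phone lying flat, 148 x 72 x 9 mm; origin at the centre of its underside; loose, to be left alone
Things that resemble listed ones, but are neither listed nor needed, are in the scene too. Leave any blue or orange look-alike of the part that bears case_left_center alone.

How it is judged (in metres and radians):
On the way, in this order (a step that is already met when the one before it is completed fails the run):
1. the handle end of the left case is raised more than 7 mm while its other end stays on the bench (below 5 mm), for 0.2 s (height (world z) of case_left_near above 0.007 m and height (world z) of case_left_far below 0.005 m), for 0.2 s.
2. the handle end of the middle case is raised more than 7 mm while its other end stays on the bench (below 5 mm), for 0.2 s (height (world z) of case_middle_near above 0.007 m and height (world z) of case_middle_far below 0.005 m), for 0.2 s.
3. the handle end of the right case is raised more than 7 mm while its other end stays on the bench (below 5 mm), for 0.2 s (height (world z) of case_right_near above 0.007 m and height (world z) of case_right_far below 0.005 m), for 0.2 s.
At the end, for the whole second after the job is handed in: each heavy case (more than 3 N, about 0.31 kg) rests flat on the tray's floor, clear of the rim and of the other case, tilted less than 0.06 rad; each light one lies flat on the bench within 40 mm of where it was; all at rest (((angle between case_left_center's own z axis and vertical below 0.06 rad and linear speed of case_left below 0.02 m/s and contact force between case_left and tray above 3 N and height (world z) of case_left_center below 0.034 m) or (angle between case_left_center's own z axis and vertical below 0.06 rad and linear speed of case_left below 0.02 m/s and contact force between case_left and table between 0.3 and 3 N and distance of case_left_center from where it was at the start of the episode below 0.04 m and height (world z) of case_left_center below 0.03 m)) and ((angle between case_middle_center's own z axis and vertical below 0.06 rad and linear speed of case_middle below 0.02 m/s and contact force between case_middle and tray above 3 N and height (world z) of case_middle_center below 0.034 m) or (angle between case_middle_center's own z axis and vertical below 0.06 rad and linear speed of case_middle below 0.02 m/s and contact force between case_middle and table between 0.3 and 3 N and distance of case_middle_center from where it was at the start of the episode below 0.04 m and height (world z) of case_middle_center below 0.03 m)) and ((angle between case_right_center's own z axis and vertical below 0.06 rad and linear speed of case_right below 0.02 m/s and contact force between case_right and tray above 3 N and height (world z) of case_right_center below 0.034 m) or (angle between case_right_center's own z axis and vertical below 0.06 rad and linear speed of case_right below 0.02 m/s and contact force between case_right and table between 0.3 and 3 N and distance of case_right_center from where it was at the start of the episode below 0.04 m and height (world z) of case_right_center below 0.03 m))); the robot touches nothing.
It fails at once if a case is dropped or knocked (faster than 0.5 m/s while the fingers do not hold it) ((linear speed of case_left above 0.5 m/s and contact force between the fingers and case_left below 0.1 N) or (linear speed of case_middle above 0.5 m/s and contact force between the fingers and case_middle below 0.1 N) or (linear speed of case_right above 0.5 m/s and contact force between the fingers and case_right below 0.1 N)).
It fails at once if a case is tipped more than 0.6 rad (angle between any of case_left_center, case_middle_center, case_right_center's own z axis and vertical above 0.6 rad).
It fails at once if the tape roll, screwdriver, flux bottle, steel dish or phone is moved more than 30 mm (distance of any of tape_roll, driver, flux, screw_dish, phone from where it was at the start of the episode above 0.03 m).
It also fails if it takes over 72 s, if anything falls off the work surface, if the arm or the gripper's body presses on something with over 40 N, if the wrist force passes 120 N, or if a joint passes its speed limit or range.

## Robot

A 6-joint arm with a two-finger parallel gripper is mounted at the origin on the work surface. World frame = base frame: x ahead of the robot, y to its left, z up, the work surface at z = 0. Lengths are in mm, angles in degrees, forces in N, time in s.
With the tool pointing down it reaches from about 325 to 775 mm from the base axis. Payload 5.5 kg.
Tool frame: the origin (TCP) lies midway between the tips of the shut fingers; the grasp point (between the pads) lies 19 mm behind it; z points along the fingers, y is the line along which they close (so a half turn about z gives the same grasp; the last joint's range is limited). The gripper opens to 85 mm and grips with 20 to 120 N. Pads are 22 mm wide; open, the fingers measure 114 mm over their backs; the gripper's body (76 mm by 85 mm) begins 54 mm behind the grasp point. The pads swing forward as they close: fully open they stand 13 mm farther back than shut.
Start: joints at [-3.249, 5.22, 70.514, -0, 104.267, -3.249], TCP at [600.014, -0.003, 231.275] pointing down, gripper open.
Joint ranges: [-164.24, 164.24], [-49.07, 125.15], [9.68, 141.18], [-86.29, 266.29], [3.28, 154.24], [-151.56, 151.56]. Speed limits (degrees/s): [147.25, 147.25, 172.46, 180, 180, 180].

## Interface

Orientations are given as a 3x3 rotation matrix whose columns are the frame's x, y, z axes.
In Python, from rig import readout, eyes, workorder gives the robot as it stands.
- The arm moves only by the tool drive_tool, never from a script. Its argument "commands" is a list of rows, each a list of 7 numbers: the finger opening in cm, from 0 to 8.54, then the shift along the tool's x, y, z in cm, then the turn, a rotation vector about the tool's x, y, z in units of 8 degrees (1.0 is 8 degrees). In form: [[fingers, dx, dy, dz, wx, wy, wz], ...]. A call has 1 to 5 rows; each row is the pose to reach, as a shift and turn from the pose commanded when the call began, along the tool's axes at that moment; what a row does not reach only later rows make up. A row lasts 1/8 s, in which the tool goes at most 62.5 mm and 10.7 degrees, less where a joint would pass 70% of its speed; a pose out of reach is approached as far as the arm can. A call with a gripper value outside its range is refused whole. The fingers move at their own pace and stop on an object; "grip_force" is the grip in N (left out, the last holds). Time passes only in rows, so rows that repeat a pose let the fingers close. It gives the time, the measured TCP pose, the force, the opening and the grip force at its end, in the units of the state.
- readout.sense(): the state, without advancing time (a new reading comes with each control period).
- eyes.read_camera(name): name is "scene" or "side" or "wrist"; returns (picture, depth): 480x640x3 uint8, red, green, blue; 480x640 float32, mm along the optical axis (not along the pixel's ray), 0 where there is no reading.
- eyes.camera_params(name): a dict with "fx", "fy", "cx", "cy" (pixels), "R" (3x3) and "t" (3): a world point X has camera coordinates R X + t. Camera axes: x right, y down, z forward; pixel columns grow to the right and rows downward; lengths in mm; the calibration is good to about 2 mm. The wrist camera is an equidistant fisheye: a pixel r from the principal point sees the ray r / f radians off the axis. A picture is of the moment at which its call begins: read the wrist's pose just before it. camera_params takes no time and is no camera call; for the wrist camera it gives the pose at the moment of the call.
- workorder.close_job(): hands the job in; it is judged then, once.
The state is a dict: "t": time; "qpos": joint angles; "qvel": joint speeds; "joint_torque": joint torques, N m; "eef_pos": TCP position; "tool_rot": TCP orientation; "ft_force": force on the tool from outside, world axes, zero at the start; "moment": the same for the moment, N m; "grip_width": opening from 0.0 (shut) to 1.0 (fully open); "grasp_force": force on a finger pad.
Only numpy, scipy, OpenCV 4.12 (cv2) and the standard library are available. Lean on these libraries where they do the work, as an engineer would, in place of code of your own. Each camera call takes 0.05 s, during which the arm holds its last target. There are 200 camera calls.

## Working session

There is one attempt and no reset: what is moved stays moved. The work goes in short steps, Python scripts to look and compute and a tool call to move; the robot and the scene stay as the last step left them, time stands still between calls to the robot, and variables do not carry over. Pictures are saved under pics/ and viewed, at most 10 in all, crops included, and the job is handed in when it is done.

Besides the shell and the picture viewer there is one more tool, called as name(argument=value, ...), one argument or row to a line, values as JSON. drive_tool: Moves the arm, as the interface text tells. Its arguments: {"type":"object","properties":{"commands":{"type":"array"},"grip_force":{"type":"number"}},"required":["commands"]}

```bash
mkdir -p pics; cat > h.py <<'E'
import numpy as np, cv2
from rig import readout, eyes, workorder
def snap(n,f):
    p=eyes.camera_params(n); im,d=eyes.read_camera(n)
    cv2.imwrite('pics/'+f+'.png',im[:,:,::-1]); np.savez('pics/'+f+'.npz',im=im,d=d,**{k:np.array(v) for k,v in p.items()})
def load(f): return np.load('pics/'+f+'.npz')
def pt(z,u,v):
    d=float(z['d'][v,u]); c=np.array([(u-z['cx'])/z['fx']*d,(v-z['cy'])/z['fy']*d,d])
    return z['R'].T@(c-z['t'])
E
python3 - <<'E'
from h import *
snap('scene','s0');snap('side','d0')
s=readout.sense();print({k:np.round(v,3).tolist() for k,v in s.items()})
for n in('scene','side'):
    p=eyes.camera_params(n);R=np.array(p['R']);print(-R.T@np.array(p['t']),R[2])
E
```

```text
{'t': 0.1, 'qpos': [-3.25, 5.262, 70.576, 0.001, 104.265, -3.248], 'qvel': [0.04, -0.02, -0.17, 0.05, 0.032, 0.052], 'joint_torque': [0.003, -46.022, -41.922, -0.0, 0.011, 0.0], 'eef_pos': [599.759, 0.005, 230.215], 'tool_rot': [[0.0, 1.0, -0.002], [1.0, -0.0, 0.0], [0.0, -0.002, -1.0]], 'ft_force': [0.493, -0.396, -0.052], 'moment': [0.046, 0.037, -0.021], 'grasp_force': 0.0, 'grip_width': 1.0}
[1147.19064627 -564.80663634  876.64526607] [-0.55247305  0.47221831 -0.68686491]
[ 387.81485386 -762.19902279  552.50808647] [ 0.16662361  0.81843324 -0.54991236]
```

View pics/s0.png

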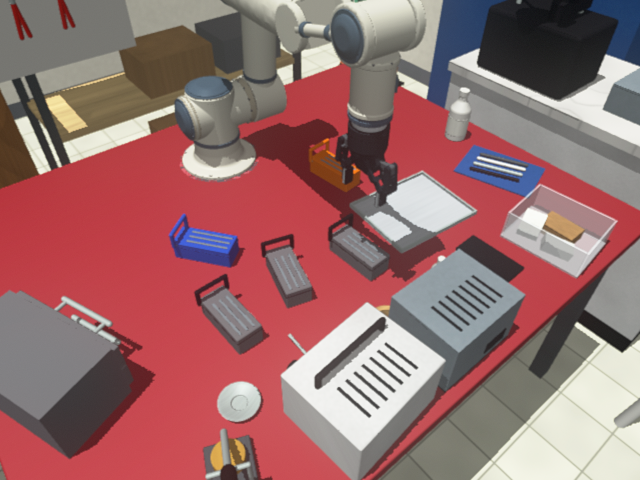

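View pics/d0.png

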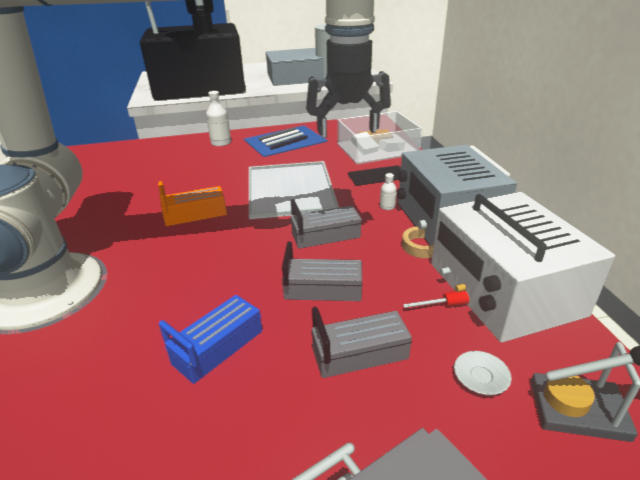

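The scene view shows three grey cases: left at (358,250), middle at (288,275), right at (230,318). There are also two decoys, orange at (335,170) and blue at (205,243). The tray is at (415,210). The side view agrees, with the greys at (328,222), (325,278) and (360,340). I'll fuse the depth from both cameras into a top-down map to get the poses.

```bash
cat >> h.py <<'E'
def cloud(f):
    z=load(f);d=z['d'];v,u=np.nonzero(d>0);dd=d[v,u]
    c=np.stack([(u-z['cx'])/z['fx']*dd,(v-z['cy'])/z['fy']*dd,dd],1)
    return (c-z['t'])@z['R'], z['im'][v,u]
E
python3 - <<'E'
from h import *
# topdown: col=(500-y), row=(850-x)  1px=1mm 
P=[cloud('s0'),cloud('d0')]
out=np.zeros((600,800,3),np.uint8)
for p,c in P:
    m=(p[:,0]>250)&(p[:,0]<850)&(p[:,1]>-350)&(p[:,1]<450)&(p[:,2]<110)
    p,c=p[m],c[m];o=np.argsort(p[:,2]);p,c=p[o],c[o]
    for dx in(0,1):
      for dy in(0,1):
        r=np.clip((850-p[:,0]).astype(int)+dx,0,599);q=np.clip((450-p[:,1]).astype(int)+dy,0,799)
        out[r,q]=c[:,::-1]
cv2.imwrite('pics/top.png',out)
for n,(p,c) in zip(('scene','side'),P):
    c=c.astype(int);grey=(c.max(1)-c.min(1)<25)
    for lo,hi in((44,56),(72,86)):
        m=grey&(p[:,2]>lo)&(p[:,2]<hi)&(p[:,0]>350)&(p[:,0]<750)&(np.abs(p[:,1])<300)
        im=np.zeros((600,800),np.uint8);im[np.clip((850-p[m,0]).astype(int),0,599),np.clip((450-p[m,1]).astype(int),0,799)]=255
        im=cv2.morphologyEx(im,cv2.MORPH_CLOSE,np.ones((5,5)))
        for k in cv2.findContours(im,0,2)[0]:
            if cv2.contourArea(k)>200:
                (a,b),wh,an=cv2.minAreaRect(k);print(n,lo,'x%.0f y%.0f'%(850-b,450-a),np.round(wh),round(an,1),cv2.contourArea(k))
E
```

```text
scene 44 x523 y-134 [ 68. 140.] 15.4 7453.0
scene 44 x544 y-282 [ 34. 140.] -0.0 4058.0
scene 44 x567 y37 [141.  71.] 87.4 7461.0
side 44 x474 y-283 [ 9. 32.] 90.0 221.0
side 44 x496 y37 [61. 11.] 5.4 280.0
side 44 x520 y-134 [ 66. 132.] 15.2 7243.0
side 44 x550 y-282 [119.  33.] 90.0 3498.5
side 44 x571 y39 [125.  64.] 86.2 6334.5
side 72 x459 y-120 [71.  6.] 16.3 245.0
side 72 x501 y34 [10. 76.] 87.3 366.0
```

View pics/top.png

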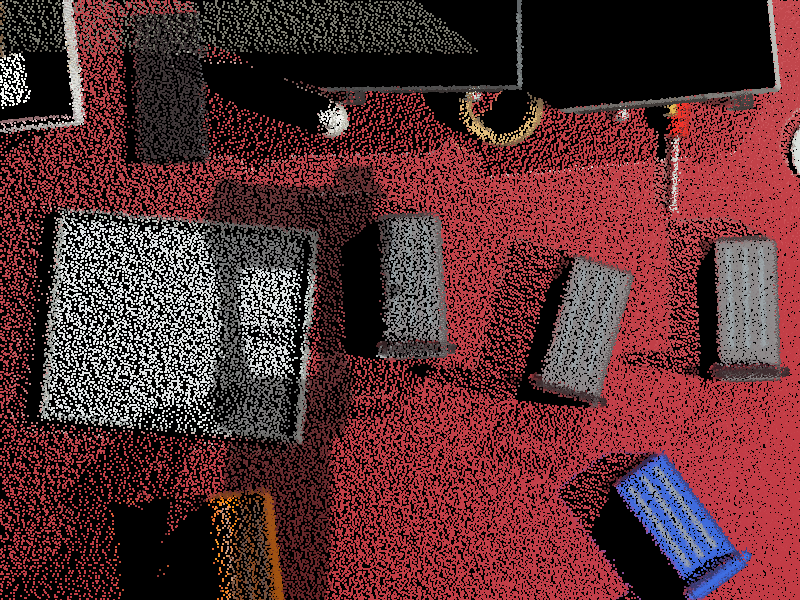

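The top-down map (x = 850 − row, y = 450 − col) gives these poses:

| Item | Centre (x, y) mm | Yaw |
|---|---|---|
| Left case | (567, 37) | about +3° |
| Middle case | (523, -134) | about -15° |
| Right case | (541, -297) | about +2° |
| Tray | (524, 270) | about -5° |

The blue and orange cases are decoys. They are coloured and lie off the row, so I'll leave them alone. Next I'll go above the left handle and look from close by.

drive_tool(
  commands=[
    [8.5, 1.2, -3.2, 2.7, 0, 0, -0.1],
    [8.5, 2.4, -6.4, 5.4, 0, 0, -0.2],
    [8.5, 3.4, -9.5, 8.1, 0, 0, -0.37],
    [8.5, 3.4, -9.5, 8.1, 0, 0, -0.37],
    [8.5, 3.4, -9.5, 8.1, 0, 0, -0.37],
  ],
  grip_force=30,
)

```text
t: 0.72
eef_pos: [505.9, 33.8, 151.3]
tool_rot: [[-0.051, 0.999, 0.002], [0.999, 0.051, -0.0], [-0.0, 0.002, -1.0]]
ft_force: [0.5, -0.2, 0.4]
grip_width: 0.997
grasp_force: 0.0
```

```bash
python3 - <<'E'
from h import *
snap('wrist','w1');snap('scene','s1')
s=readout.sense();print(s['t'],s['eef_pos'],s['ft_force'])
im=cv2.imread('pics/s1.png')[190:350,180:440];im=cv2.resize(im,None,fx=2.2,fy=2.2)
w=cv2.resize(cv2.imread('pics/w1.png'),None,fx=.5,fy=.5)
cv2.imwrite('pics/c1.png',np.vstack([cv2.copyMakeBorder(im,0,0,0,max(0,640-im.shape[1]),0)[:,:640],cv2.copyMakeBorder(w,0,0,0,320,0)])[:600])
z=load('w1');print(z['fx'],z['cx'],z['cy'])
E
```

```text
0.825 [506.59539768  33.69854294 152.15389645] [-0.18536569  0.29394115  0.96966376]
371.64829954431775 323.61490067281534 239.0239355179359
```

View pics/c1.png

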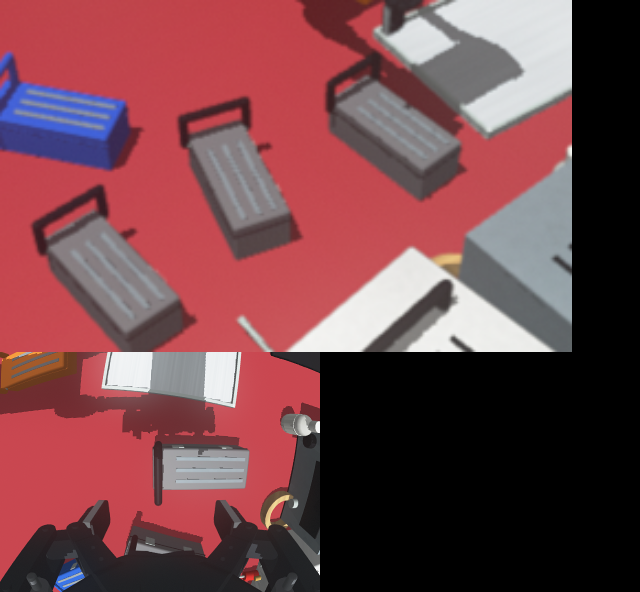

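The crop shows three plain grey cases with black swing handles, and the blue one at upper left is the decoy. In the wrist view the left case's bar runs from (316,180) to (316,302) at full resolution. I'll compute its world position.

```bash
cat >> h.py <<'E'
def wpt(z,u,v,h):  # fisheye ray meets plane z=h
    x,y=(u-z['cx'])/z['fx'],(v-z['cy'])/z['fy'];r=np.hypot(x,y)+1e-9
    d=np.array([x/r*np.sin(r),y/r*np.sin(r),np.cos(r)]);d=z['R'].T@d;o=-z['R'].T@z['t']
    return o+d*(h-o[2])/d[2]
E
python3 - <<'E'
from h import *
z=load('w1')
for u,v,h in((316,180,79),(316,302,79),(325,195,50),(325,272,50),(496,195,50),(496,272,50)):print(u,v,wpt(z,u,v,h).round(1))
print(z['d'][230:250:5,312:322:2])
E
```

```text
316 180 [498.7  78.5  79. ]
316 302 [502.2   1.2  79. ]
325 195 [504.7  65.3  50. ]
325 272 [507.6  10.9  50. ]
496 195 [626.6  73.8  50. ]
496 272 [637.4  15.6  50. ]
[[216.99275 216.49413 216.26541 217.17291 218.727  ]
 [218.10669 217.82175 217.86143 218.19836 218.41727]
 [218.62462 217.79651 217.67068 218.21176 218.50543]
 [220.23851 218.529   218.28416 219.86185 219.93945]]
```

The handle centre is about (501, 38). I'll descend to put the bar between the pads and close.

drive_tool(
  commands=[
    [8.5, 0.3, -0.4, 3, 0, 0, 0],
    [8.5, 0.3, -0.4, 6, 0, 0, 0],
    [8.5, 0.3, -0.4, 8, 0, 0, 0],
    [8.5, 0.3, -0.4, 8.9, 0, 0, 0],
    [8.5, 0.3, -0.4, 8.9, 0, 0, 0],
  ],
)

```text
t: 1.45
eef_pos: [501.1, 36.7, 61.4]
tool_rot: [[-0.051, 0.999, -0.0], [0.999, 0.051, -0.0], [-0.0, -0.0, -1.0]]
ft_force: [-0.6, -0.1, -0.0]
grip_width: 0.997
grasp_force: 0.0
```

drive_tool(
  commands=[
    [4, 0, 0, 0, 0, 0, 0],
    [2.5, 0, 0, 0, 0, 0, 0],
    [0, 0, 0, 0, 0, 0, 0],
    [0, 0, 0, 0, 0, 0, 0],
    [0, 0, 0, 0, 0, 0, 0],
  ],
)

```text
t: 2.08
eef_pos: [501.0, 36.8, 61.6]
tool_rot: [[-0.052, 0.999, 0.0], [0.999, 0.052, 0.0], [-0.0, 0.0, -1.0]]
ft_force: [-0.8, -0.5, 1.4]
grip_width: 0.098
grasp_force: 29.2
```

drive_tool(
  commands=[
    [0, 0, 0, 0, 0, 0, 0],
    [0, 0, 0, 0, 0, 0, 0],
    [0, 0, 0, 0, 0, 0, 0],
  ],
)

```text
t: 2.45
eef_pos: [501.0, 36.8, 61.6]
tool_rot: [[-0.052, 0.999, 0.0], [0.999, 0.052, 0.0], [-0.0, 0.0, -1.0]]
ft_force: [-0.1, 0.4, 2.7]
grip_width: 0.099
grasp_force: 29.4
```

drive_tool(
  commands=[
    [0, 0, 0, -0.3, 0, 0, 0],
    [0, 0, 0, -0.6, 0, 0, 0],
    [0, 0, 0, -0.9, 0, 0, 0],
    [0, 0, 0, -1.2, 0, 0, 0],
    [0, 0, 0, -1.2, 0, 0, 0],
  ],
)

```text
t: 3.08
eef_pos: [500.9, 36.8, 73.6]
tool_rot: [[-0.052, 0.999, 0.0], [0.999, 0.052, 0.0], [-0.0, 0.0, -1.0]]
ft_force: [-0.5, -0.5, -0.5]
grip_width: 0.103
grasp_force: 29.3
```

drive_tool(
  commands=[
    [0, 0, 0, 0, 0, 0, 0],
    [0, 0, 0, 0, 0, 0, 0],
    [0, 0, 0, 0, 0, 0, 0],
    [0, 0, 0, 0, 0, 0, 0],
  ],
)

```text
t: 3.58
eef_pos: [500.8, 36.8, 73.2]
tool_rot: [[-0.052, 0.999, -0.0], [0.999, 0.052, 0.0], [0.0, -0.0, -1.0]]
ft_force: [-1.1, -0.3, -0.6]
grip_width: 0.102
grasp_force: 29.3
```

```bash
python3 - <<'E'
from h import *
snap('side','d2')
for i in range(4):
    s=readout.sense();print(s['t'],s['eef_pos'].round(1),s['ft_force'].round(2),s['moment'].round(3))
    eyes.read_camera('side')
# near-edge height estimate: case top height profile along x
p,c=cloud('d2');m=(abs(p[:,1]-40)<20)&(p[:,2]>40)&(p[:,2]<75)
for x in range(510,640,20):
    q=m&(abs(p[:,0]-x)<8);print(x,np.median(p[q,2]) if q.any() else None)
E
```

```text
3.625 [500.8  36.8  73.2] [-0.77 -0.15 -1.26] [-0.023  0.07  -0.044]
3.675 [500.8  36.8  73.3] [-1.18  0.08 -1.13] [-0.04   0.063  0.04 ]
3.725 [500.8  36.8  73.2] [-0.87 -0.15 -0.25] [-0.013  0.082 -0.006]
3.775 [500.8  36.8  73.2] [-0.78  0.71 -0.14] [-0.036  0.068 -0.021]
510 59.456652971016105
530 58.3698538453732
550 56.29128262390222
570 54.534700874899315
590 52.72739601823132
610 51.08509473443619
630 48.971603890628245
```

The top surface slopes at 0.087 rad, so the near end is about 12 mm up. The mean pull is about 0.65 N, which means the left case is light. Lower it, release and rise.

drive_tool(
  commands=[
    [0, 0, 0, 0.3, 0, 0, 0],
    [0, 0, 0, 0.6, 0, 0, 0],
    [0, 0, 0, 0.9, 0, 0, 0],
    [0, 0, 0, 1.2, 0, 0, 0],
    [0, 0, 0, 1.2, 0, 0, 0],
  ],
)

```text
t: 4.45
eef_pos: [501.2, 36.8, 61.6]
tool_rot: [[-0.052, 0.999, 0.001], [0.999, 0.052, 0.0], [0.0, 0.001, -1.0]]
ft_force: [-0.4, -0.3, 1.1]
grip_width: 0.104
grasp_force: 29.5
```

drive_tool(
  commands=[
    [2, 0, 0, 0, 0, 0, 0],
    [5, 0, 0, 0, 0, 0, 0],
    [8.5, 0, 0, 0, 0, 0, 0],
    [8.5, 0, 0, 0, 0, 0, 0],
    [8.5, 0, 0, 0, 0, 0, 0],
  ],
)

```text
t: 5.08
eef_pos: [500.9, 36.8, 61.3]
tool_rot: [[-0.052, 0.999, 0.0], [0.999, 0.052, -0.0], [-0.0, 0.0, -1.0]]
ft_force: [-0.3, -0.1, -0.8]
grip_width: 0.995
grasp_force: 0.0
```

drive_tool(
  commands=[
    [8.5, 0, 0, -2, 0, 0, 0],
    [8.5, 0, 0, -5, 0, 0, 0],
    [8.5, 0, 0, -9, 0, 0, 0],
    [8.5, 0, 0, -9, 0, 0, 0],
  ],
)

```text
t: 5.58
eef_pos: [503.0, 36.8, 157.2]
tool_rot: [[-0.052, 0.999, 0.009], [0.999, 0.052, 0.0], [-0.0, 0.009, -1.0]]
ft_force: [0.1, 0.2, 0.1]
grip_width: 0.997
grasp_force: 0.0
```

drive_tool(
  commands=[
    [8.5, -5, -1.6, 0, 0, 0, 0.8],
    [8.5, -10, -3.2, 0, 0, 0, 1.6],
    [8.5, -15.3, -4.8, 0, 0, 0, 2.28],
    [8.5, -15.3, -4.8, 0, 0, 0, 2.28],
    [8.5, -15.3, -4.8, 0, 0, 0, 2.28],
  ],
)

```text
t: 6.2
eef_pos: [460.8, -118.3, 151.4]
tool_rot: [[0.264, 0.965, 0.0], [0.965, -0.264, 0.001], [0.001, -0.0, -1.0]]
ft_force: [1.1, 0.2, 0.4]
grip_width: 0.995
grasp_force: 0.0
```

```bash
python3 - <<'E'
from h import *
snap('wrist','w2')
s=readout.sense();print(s['t'],s['eef_pos'],s['ft_force'])
E
```

```text
6.25 [ 460.97686085 -117.72209316  151.34466721] [0.70080915 0.79306788 0.06683741]
```

View pics/w2.png

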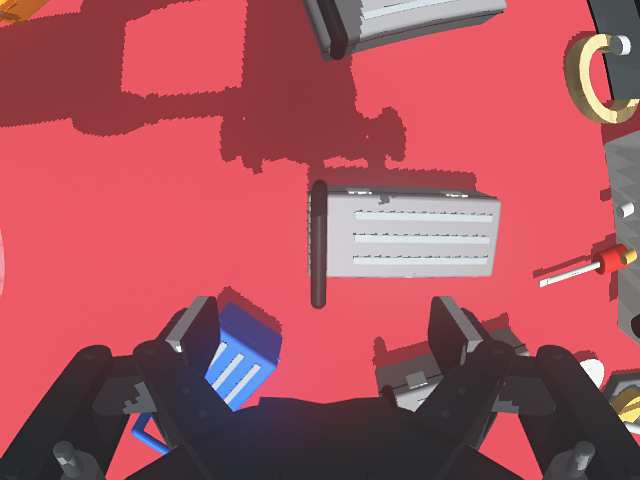

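The wrist view shows the middle handle vertical at u≈319, from v=182 to 306. It is aligned and offset only about 2 mm along tool y. Descend, grip and raise.

drive_tool(
  commands=[
    [8.5, 0.1, -0.2, 3, 0, 0, 0],
    [8.5, 0.1, -0.2, 6, 0, 0, 0],
    [8.5, 0.1, -0.2, 8, 0, 0, 0],
    [8.5, 0.1, -0.2, 8.9, 0, 0, 0],
    [8.5, 0.1, -0.2, 8.9, 0, 0, 0],
  ],
)

```text
t: 6.88
eef_pos: [459.2, -116.6, 62.2]
tool_rot: [[0.263, 0.965, -0.0], [0.965, -0.263, 0.0], [0.0, -0.001, -1.0]]
ft_force: [0.2, 0.5, 0.0]
grip_width: 0.994
grasp_force: 0.0
```

drive_tool(
  commands=[
    [4, 0, 0, 0, 0, 0, 0],
    [2.5, 0, 0, 0, 0, 0, 0],
    [0, 0, 0, 0, 0, 0, 0],
    [0, 0, 0, 0, 0, 0, 0],
    [0, 0, 0, 0, 0, 0, 0],
  ],
)

```text
t: 7.5
eef_pos: [459.3, -117.1, 62.6]
tool_rot: [[0.264, 0.965, 0.0], [0.965, -0.264, -0.0], [-0.0, 0.0, -1.0]]
ft_force: [-0.1, 0.0, 1.3]
grip_width: 0.104
grasp_force: 29.2
```

drive_tool(
  commands=[
    [0, 0, 0, 0, 0, 0, 0],
    [0, 0, 0, -0.3, 0, 0, 0],
    [0, 0, 0, -0.6, 0, 0, 0],
    [0, 0, 0, -0.9, 0, 0, 0],
    [0, 0, 0, -1.2, 0, 0, 0],
  ],
)

```text
t: 8.12
eef_pos: [459.2, -117.0, 74.4]
tool_rot: [[0.263, 0.965, -0.0], [0.965, -0.263, 0.0], [0.0, -0.0, -1.0]]
ft_force: [-0.3, 0.4, -0.8]
grip_width: 0.102
grasp_force: 29.2
```

drive_tool(
  commands=[
    [0, 0, 0, 0, 0, 0, 0],
    [0, 0, 0, 0, 0, 0, 0],
    [0, 0, 0, 0, 0, 0, 0],
    [0, 0, 0, 0, 0, 0, 0],
  ],
)

```text
t: 8.62
eef_pos: [459.1, -117.0, 74.2]
tool_rot: [[0.264, 0.965, -0.0], [0.965, -0.264, 0.0], [0.0, -0.0, -1.0]]
ft_force: [-0.2, 0.7, -0.5]
grip_width: 0.101
grasp_force: 29.2
```

```bash
python3 - <<'E'
from h import *
snap('side','d3')
for i in range(4):
    s=readout.sense();print(s['t'],s['eef_pos'].round(1),s['ft_force'].round(2),s['moment'].round(3))
    eyes.read_camera('side')
p,c=cloud('d3');q=(p[:,:2]-[523,-134]);k=np.radians(-15.3);l=q@[np.cos(k),np.sin(k)];w=q@[-np.sin(k),np.cos(k)]
for x in range(-50,70,20):
    m=(abs(l-x)<8)&(abs(w)<18)&(p[:,2]>40)&(p[:,2]<75);print(x,np.median(p[m,2]) if m.any() else None)
E
```

```text
8.675 [ 459.  -117.    74.2] [0.02 0.16 0.35] [0.059 0.16  0.041]
8.725 [ 459.1 -117.    74.2] [-0.96  0.5  -1.26] [0.04  0.116 0.033]
8.775 [ 459.1 -117.    74.2] [-0.07 -0.15 -0.53] [ 0.061  0.102 -0.074]
8.825 [ 459.1 -117.    74.2] [0.25 0.92 0.06] [-0.026  0.127  0.022]
-50 59.068081983348726
-30 57.70276718227003
-10 55.83163556581212
10 54.06598971144501
30 52.175783472949895
50 50.3396184261314
```

The middle case is raised about 12 mm and pulls about 0.4 N, so it is light. Lower it, release and move on to the right case.

drive_tool(
  commands=[
    [0, 0, 0, 0.3, 0, 0, 0],
    [0, 0, 0, 0.6, 0, 0, 0],
    [0, 0, 0, 0.9, 0, 0, 0],
    [0, 0, 0, 1.2, 0, 0, 0],
    [0, 0, 0, 1.2, 0, 0, 0],
  ],
)

```text
t: 9.5
eef_pos: [459.5, -117.1, 62.6]
tool_rot: [[0.264, 0.965, 0.001], [0.965, -0.264, -0.0], [-0.0, 0.001, -1.0]]
ft_force: [-0.2, 0.4, 1.3]
grip_width: 0.103
grasp_force: 29.4
```

drive_tool(
  commands=[
    [2, 0, 0, 0, 0, 0, 0],
    [5, 0, 0, 0, 0, 0, 0],
    [8.5, 0, 0, 0, 0, 0, 0],
    [8.5, 0, 0, 0, 0, 0, 0],
    [8.5, 0, 0, 0, 0, 0, 0],
  ],
)

```text
t: 10.12
eef_pos: [459.2, -117.0, 62.3]
tool_rot: [[0.263, 0.965, -0.0], [0.965, -0.263, 0.0], [-0.0, -0.0, -1.0]]
ft_force: [-0.2, 0.5, 0.4]
grip_width: 0.996
grasp_force: 0.0
```

drive_tool(
  commands=[
    [8.5, 0, 0, -2, 0, 0, 0],
    [8.5, 0, 0, -5, 0, 0, 0],
    [8.5, 0, 0, -8.9, 0, 0, 0],
    [8.5, 0, 0, -8.9, 0, 0, 0],
  ],
)

```text
t: 10.62
eef_pos: [460.8, -117.5, 155.3]
tool_rot: [[0.264, 0.965, 0.007], [0.965, -0.264, -0.002], [-0.0, 0.007, -1.0]]
ft_force: [0.5, 0.1, 0.0]
grip_width: 0.998
grasp_force: 0.0
```

drive_tool(
  commands=[
    [8.5, -5, 2, 0, 0, 0, -0.6],
    [8.5, -10, 4, 0, 0, 0, -1.2],
    [8.5, -14, 5.6, 0, 0, 0, -1.8],
    [8.5, -17, 6.8, 0, 0, 0, -2.16],
    [8.5, -17, 6.8, 0, 0, 0, -2.16],
  ],
)

```text
t: 11.25
eef_pos: [479.2, -300.5, 149.4]
tool_rot: [[-0.032, 0.999, -0.002], [0.999, 0.032, 0.001], [0.001, -0.002, -1.0]]
ft_force: [0.0, -0.4, 0.2]
grip_width: 0.996
grasp_force: 0.0
```

```bash
python3 - <<'E'
from h import *
snap('wrist','w3')
s=readout.sense();print(s['t'],s['eef_pos'],s['ft_force'])
E
```

```text
11.3 [ 479.41231521 -299.15684162  149.76114305] [ 0.20938433  0.23587665 -0.24818861]
```

View pics/w3.png

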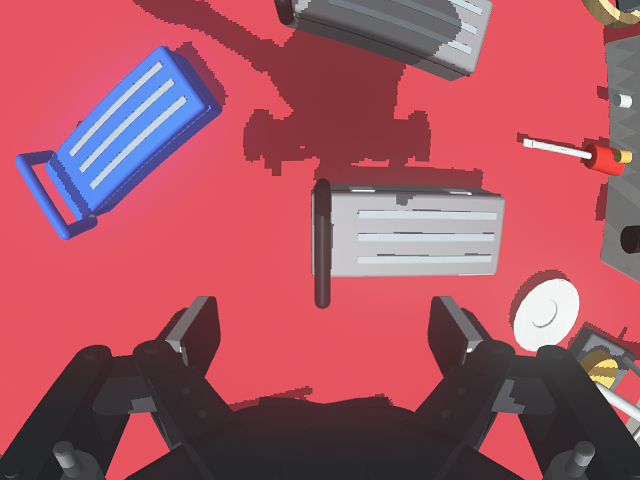

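The right handle sits at u≈322, v 181–306, and is aligned and centred. Descend, grip and raise.

drive_tool(
  commands=[
    [8.5, 0.1, 0, 3, 0, 0, 0],
    [8.5, 0.1, 0, 6, 0, 0, 0],
    [8.5, 0.1, 0, 8, 0, 0, 0],
    [8.5, 0.1, 0, 8.8, 0, 0, 0],
    [8.5, 0.1, 0, 8.8, 0, 0, 0],
  ],
)

```text
t: 11.92
eef_pos: [480.0, -297.6, 63.3]
tool_rot: [[-0.035, 0.999, -0.0], [0.999, 0.035, 0.0], [0.0, -0.0, -1.0]]
ft_force: [0.2, -0.8, 0.4]
grip_width: 0.995
grasp_force: 0.0
```

drive_tool(
  commands=[
    [4, 0, 0, 0, 0, 0, 0],
    [2.5, 0, 0, 0, 0, 0, 0],
    [0, 0, 0, 0, 0, 0, 0],
    [0, 0, 0, 0, 0, 0, 0],
    [0, 0, 0, 0, 0, 0, 0],
  ],
)

```text
t: 12.55
eef_pos: [480.0, -298.0, 63.6]
tool_rot: [[-0.035, 0.999, 0.0], [0.999, 0.035, -0.0], [-0.0, 0.0, -1.0]]
ft_force: [-0.4, 0.3, 1.2]
grip_width: 0.103
grasp_force: 29.2
```

drive_tool(
  commands=[
    [0, 0, 0, 0, 0, 0, 0],
    [0, 0, 0, -0.3, 0, 0, 0],
    [0, 0, 0, -0.6, 0, 0, 0],
    [0, 0, 0, -0.9, 0, 0, 0],
    [0, 0, 0, -1.2, 0, 0, 0],
  ],
)

```text
t: 13.18
eef_pos: [479.9, -297.8, 75.2]
tool_rot: [[-0.035, 0.999, -0.0], [0.999, 0.035, 0.0], [0.0, -0.0, -1.0]]
ft_force: [1.8, -1.1, -4.6]
grip_width: 0.101
grasp_force: 29.1
```

drive_tool(
  commands=[
    [0, 0, 0, 0, 0, 0, 0],
    [0, 0, 0, 0, 0, 0, 0],
    [0, 0, 0, 0, 0, 0, 0],
    [0, 0, 0, 0, 0, 0, 0],
  ],
)

```text
t: 13.68
eef_pos: [479.8, -297.9, 75.2]
tool_rot: [[-0.035, 0.999, -0.0], [0.999, 0.035, 0.0], [0.0, -0.0, -1.0]]
ft_force: [1.1, 0.7, -4.0]
grip_width: 0.103
grasp_force: 29.2
```

```bash
python3 - <<'E'
from h import *
snap('side','d4')
for i in range(4):
    s=readout.sense();print(s['t'],s['eef_pos'].round(1),s['ft_force'].round(2),s['moment'].round(3))
    eyes.read_camera('side')
p,c=cloud('d4');q=(p[:,:2]-[541,-297]);k=np.radians(2);l=q@[np.cos(k),np.sin(k)];w=q@[-np.sin(k),np.cos(k)]
for x in range(-50,70,20):
    m=(abs(l-x)<8)&(abs(w)<18)&(p[:,2]>40)&(p[:,2]<75);print(x,np.median(p[m,2]) if m.any() else None)
E
```

```text
13.725 [ 479.8 -297.9   75.2] [ 0.17  0.83 -4.86] [ 0.078 -0.133  0.002]
13.775 [ 479.8 -297.9   75.2] [ 1.26  0.16 -4.58] [ 0.053 -0.181  0.02 ]
13.825 [ 479.8 -297.9   75.2] [ 0.27 -0.28 -4.49] [-0.021 -0.076  0.012]
13.875 [ 479.9 -297.9   75.2] [ 0.8   0.01 -4.7 ] [ 0.034 -0.104 -0.026]
-50 59.11070167449431
-30 58.122615905044164
-10 56.17938282480826
10 54.40946762075054
30 52.57205193266107
50 50.87536754536124
```

The pull is about 4.6 N, so the right case is heavy and is the only one to carry. Lower it, release and rise.

drive_tool(
  commands=[
    [0, 0, 0, 0.3, 0, 0, 0],
    [0, 0, 0, 0.6, 0, 0, 0],
    [0, 0, 0, 0.9, 0, 0, 0],
    [0, 0, 0, 1.2, 0, 0, 0],
    [0, 0, 0, 1.2, 0, 0, 0],
  ],
)

```text
t: 14.55
eef_pos: [480.0, -298.0, 63.5]
tool_rot: [[-0.035, 0.999, 0.0], [0.999, 0.035, -0.0], [-0.0, 0.0, -1.0]]
ft_force: [-2.9, 1.5, -1.3]
grip_width: 0.101
grasp_force: 29.5
```

drive_tool(
  commands=[
    [2, 0, 0, 0, 0, 0, 0],
    [5, 0, 0, 0, 0, 0, 0],
    [8.5, 0, 0, 0, 0, 0, 0],
    [8.5, 0, 0, 0, 0, 0, 0],
    [8.5, 0, 0, 0, 0, 0, 0],
  ],
)

```text
t: 15.18
eef_pos: [480.0, -297.9, 63.3]
tool_rot: [[-0.035, 0.999, 0.0], [0.999, 0.035, -0.0], [-0.0, 0.0, -1.0]]
ft_force: [0.4, 0.7, 0.0]
grip_width: 0.997
grasp_force: 0.0
```

drive_tool(
  commands=[
    [8.5, 0, 0, -2, 0, 0, 0],
    [8.5, 0, 0, -5, 0, 0, 0],
    [8.5, 0, 0, -9, 0, 0, 0],
    [8.5, 0, 6.2, -9, 0, 0, 0],
    [8.5, 0, 6.2, -9, 0, 0, 0],
  ],
)

```text
t: 15.8
eef_pos: [544.5, -295.2, 152.5]
tool_rot: [[-0.037, 0.999, -0.001], [0.999, 0.037, 0.001], [0.001, -0.001, -1.0]]
ft_force: [-1.4, 0.7, -0.5]
grip_width: 0.995
grasp_force: 0.0
```

```bash
python3 - <<'E'
from h import *
s=readout.sense();print(s['t'],s['eef_pos'],s['qpos'].round(1))
E
```

```text
15.8 [ 544.48858251 -295.15983452  152.53250914] [-31.6   8.2  75.3   0.   96.6 -33.8]
```

drive_tool(
  commands=[
    [8.5, 0, 0, 0, 0, 0, 1.2],
    [8.5, 0, 0, 0, 0, 0, 2.4],
    [8.5, 0, 0, 0, 0, 0, 3.6],
    [8.5, 0, 0, 0, 0, 0, 4.8],
    [8.5, 0, 0, 0, 0, 0, 6],
  ],
)

```text
t: 16.42
eef_pos: [541.5, -295.9, 154.9]
tool_rot: [[0.723, 0.691, 0.001], [0.691, -0.723, -0.001], [0.0, 0.001, -1.0]]
ft_force: [-1.2, -0.1, -0.0]
grip_width: 0.997
grasp_force: 0.0
```

drive_tool(
  commands=[
    [8.5, 0, 0, 0, 0, 0, 1.2],
    [8.5, 0, 0, 0, 0, 0, 2.4],
    [8.5, 0, 0, 0, 0, 0, 3.6],
    [8.5, 0, 0, 0, 0, 0, 5.25],
    [8.5, 0, 0, 0, 0, 0, 5.25],
  ],
)

```text
t: 17.05
eef_pos: [541.5, -295.9, 154.9]
tool_rot: [[0.999, 0.032, 0.001], [0.032, -0.999, -0.001], [0.001, 0.001, -1.0]]
ft_force: [-0.5, 0.7, -0.9]
grip_width: 0.992
grasp_force: 0.0
```

drive_tool(
  commands=[
    [8.5, 0, 0, 0, 0, 0, 0],
    [8.5, 0, 0, 0, 0, 0, 0],
  ],
)

```text
t: 17.3
eef_pos: [541.7, -295.9, 154.1]
tool_rot: [[0.999, 0.036, 0.001], [0.036, -0.999, -0.001], [0.001, 0.001, -1.0]]
ft_force: [0.2, 0.6, 0.2]
grip_width: 0.991
grasp_force: 0.0
```

```bash
python3 - <<'E'
from h import *
snap('wrist','w4');s=readout.sense();print(s['t'],s['eef_pos'],s['qpos'].round(1))
z=load('w4')
E
```

```text
17.35 [ 541.77197893 -295.80918234  153.89440587] [-31.8   7.7  75.6  -0.   96.6  56.2]
```

View pics/w4.png

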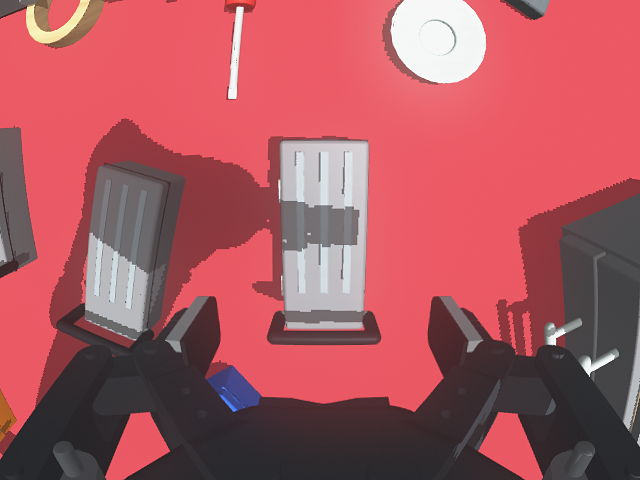

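The wrist view shows the right case upright in the picture, centred on u≈325, with its top edge at v≈141 and the handle at v≈335. I'll get its centre from the corners.

```bash
python3 - <<'E'
from h import *
z=load('w4')
for u,v,h in((282,141,50),(368,141,50),(325,141,50),(325,335,79),(283,240,50),(368,240,50)):print(u,v,wpt(z,u,v,h).round(1))
E
```

```text
282 141 [ 606.5 -265.    50. ]
368 141 [ 608.5 -321.7   50. ]
325 141 [ 607.2 -293.3   50. ]
325 335 [ 481.4 -297.8   79. ]
283 240 [ 538.6 -266.7   50. ]
368 240 [ 540.7 -325.6   50. ]
```

drive_tool(
  commands=[
    [8.5, 0, 0, 4, 0, 0, 0],
    [8.5, 0, 0, 8, 0, 0, 0],
    [8.5, 0, 0, 11.5, 0, 0, 0],
    [8.5, 0, 0, 13.5, 0, 0, 0],
    [8.5, 0, 0, 14.4, 0, 0, 0],
  ],
)

```text
t: 17.98
eef_pos: [541.6, -295.6, 8.4]
tool_rot: [[0.999, 0.035, -0.001], [0.035, -0.999, 0.001], [-0.001, -0.001, -1.0]]
ft_force: [-0.6, 0.2, 1.2]
grip_width: 0.992
grasp_force: 0.0
```

drive_tool(
  commands=[
    [8.5, 0, 0, 0, 0, 0, 0],
    [6.5, 0, 0, 0, 0, 0, 0],
    [5, 0, 0, 0, 0, 0, 0],
    [5, 0, 0, 0, 0, 0, 0],
    [5, 0, 0, 0, 0, 0, 0],
  ],
  grip_force=60,
)

```text
t: 18.6
eef_pos: [542.9, -296.1, 11.3]
tool_rot: [[0.999, 0.035, 0.003], [0.035, -0.999, -0.001], [0.003, 0.001, -1.0]]
ft_force: [0.6, 2.3, 5.9]
grip_width: 0.695
grasp_force: 68.7
```

drive_tool(
  commands=[
    [5, 0, 0, 0, 0, 0, 0],
    [5, 0, 0, -0.5, 0, 0, 0],
    [5, 0, 0, -1, 0, 0, 0],
    [5, 0, 0, -2, 0, 0, 0],
    [5, 0, 0, -2, 0, 0, 0],
  ],
)

```text
t: 19.23
eef_pos: [542.4, -296.1, 30.4]
tool_rot: [[0.999, 0.035, 0.002], [0.035, -0.999, -0.001], [0.001, 0.001, -1.0]]
ft_force: [0.2, -0.2, -6.9]
grip_width: 0.695
grasp_force: 67.5
```

The case is held: opening 59 mm, grasp force 67 N. I'll lift it clear, then carry it level to the tray centre, which leaves the most rim clearance for a single heavy case.

drive_tool(
  commands=[
    [5, 0, 0, -2, 0, 0, 0],
    [5, 0, 0, -5, 0, 0, 0],
    [5, 0, 0, -8, 0, 0, 0],
    [5, 0, 0, -9.5, 0, 0, 0],
    [5, 0, 0, -9.5, 0, 0, 0],
  ],
)

```text
t: 19.85
eef_pos: [542.6, -296.2, 126.3]
tool_rot: [[0.999, 0.035, 0.003], [0.035, -0.999, -0.002], [0.003, 0.002, -1.0]]
ft_force: [0.2, 0.4, -8.0]
grip_width: 0.696
grasp_force: 67.6
```

drive_tool(
  commands=[
    [5, 0, -2, 0, 0, 0, 0.1],
    [5, 0, -5.5, 0, 0, 0, 0.2],
    [5, 0, -9.5, 0, 0, 0, 0.3],
    [5, 0, -13.5, 0, 0, 0, 0.4],
    [5, 0, -17.5, 0, 0, 0, 0.5],
  ],
)

```text
t: 20.48
eef_pos: [534.8, -119.4, 122.3]
tool_rot: [[0.999, -0.036, -0.003], [-0.036, -0.999, 0.001], [-0.003, -0.001, -1.0]]
ft_force: [-0.3, -0.1, -7.1]
grip_width: 0.696
grasp_force: 67.5
```

```bash
python3 - <<'E'
from h import *
s=readout.sense();print(s['t'],s['eef_pos'],s['tool_rot'].round(3).tolist(),s['qpos'].round(1),s['grasp_force'],s['ft_force'])
E
```

```text
20.475 [ 534.79265003 -119.37287746  122.26018609] [[0.999, -0.036, -0.003], [-0.036, -0.999, 0.001], [-0.003, -0.001, -1.0]] [-16.1  -2.3  89.2   0.   93.3  75.9] 67.46329307556152 [-0.30857807 -0.09436773 -7.07442365]
```

drive_tool(
  commands=[
    [5, -0.2, -4, 0, 0, 0, 0],
    [5, -0.5, -8, 0, 0, 0, 0.1],
    [5, -0.8, -12, 0, 0, 0, 0.2],
    [5, -1, -16, 0, 0, 0, 0.3],
    [5, -1.3, -20, 0, 0, 0, 0.36],
  ],
)

```text
t: 21.1
eef_pos: [528.8, 80.7, 122.4]
tool_rot: [[0.996, -0.085, -0.003], [-0.085, -0.996, -0.0], [-0.003, 0.001, -1.0]]
ft_force: [0.6, 0.4, -6.9]
grip_width: 0.691
grasp_force: 67.5
```

```bash
python3 - <<'E'
from h import *
s=readout.sense();print(s['eef_pos'],s['tool_rot'][:,1].round(3))
E
```

```text
[528.7668284   80.68139304 122.35765186] [-0.085 -0.996  0.001]
```

drive_tool(
  commands=[
    [5, -0.5, -4, 0, 0, 0, 0],
    [5, -0.9, -8, 0, 0, 0, 0],
    [5, -1.4, -12, 0, 0, 0, 0],
    [5, -1.9, -16, 0, 0, 0, 0],
    [5, -2.2, -18.9, 0, 0, 0, 0],
  ],
)

```text
t: 21.72
eef_pos: [522.8, 271.1, 122.1]
tool_rot: [[0.996, -0.084, -0.003], [-0.084, -0.996, -0.001], [-0.003, 0.001, -1.0]]
ft_force: [0.9, -0.5, -6.3]
grip_width: 0.694
grasp_force: 67.5
```

drive_tool(
  commands=[
    [5, 0, 0, 0, 0, 0, 0],
    [5, 0, 0, 0, 0, 0, 0],
    [5, 0, 0, 2.5, 0, 0, 0],
    [5, 0, 0, 5, 0, 0, 0],
    [5, 0, 0, 5, 0, 0, 0],
  ],
)

```text
t: 22.35
eef_pos: [522.2, 267.8, 70.9]
tool_rot: [[0.996, -0.086, -0.006], [-0.086, -0.996, -0.003], [-0.006, 0.003, -1.0]]
ft_force: [0.1, 0.3, -7.2]
grip_width: 0.695
grasp_force: 67.3
```

```bash
python3 - <<'E'
from h import *
snap('side','d5');snap('scene','s5');s=readout.sense();print(s['t'],s['eef_pos'],s['tool_rot'][:,1].round(3),s['ft_force'])
a=cv2.resize(cv2.imread('pics/d5.png')[110:260,180:420],None,fx=2.6,fy=2.6);b=cv2.resize(cv2.imread('pics/s5.png')[120:260,280:500],(a.shape[1],None or 210*0+200))
cv2.imwrite('pics/c5.png',np.vstack([a,b]))
# case top slope + underside cue
p,c=cloud('s5');m=(abs(p[:,0]-524)<85)&(abs(p[:,1]-270)<50)&(p[:,2]>90)&(p[:,2]<140)
E
```

```text
22.45 [524.11446622 268.96177072  74.62543498] [-0.086 -0.996  0.   ] [ 0.56421943  0.10722069 -6.52043423]
```

View pics/c5.png

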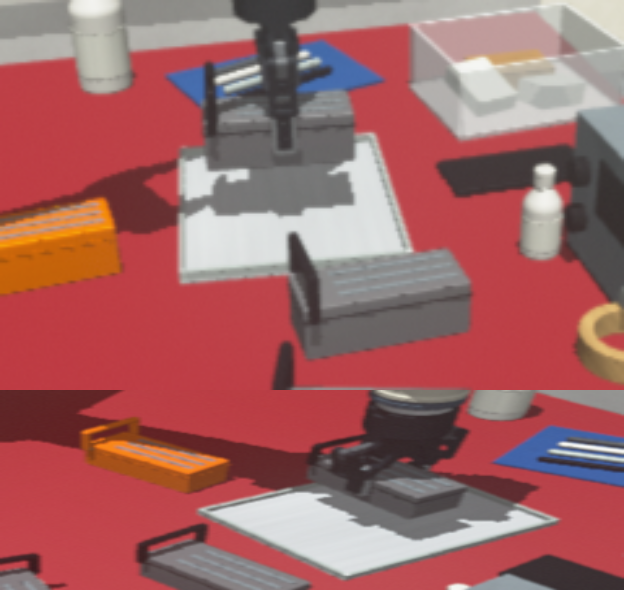

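The case hangs level above the tray, well inside the rim. I'll lower it slowly and watch the force.

drive_tool(
  commands=[
    [5, 0, 0, 2, 0, 0, 0],
    [5, 0, 0, 4, 0, 0, 0],
    [5, 0, 0, 5, 0, 0, 0],
    [5, 0, 0, 5.3, 0, 0, 0],
    [5, 0, 0, 5.3, 0, 0, 0],
  ],
)

```text
t: 23.08
eef_pos: [524.0, 269.7, 21.3]
tool_rot: [[0.996, -0.085, 0.0], [-0.085, -0.996, 0.0], [0.0, -0.0, -1.0]]
ft_force: [-0.9, -0.1, -6.3]
grip_width: 0.695
grasp_force: 67.6
```

drive_tool(
  commands=[
    [5, 0, 0, 0, 0, 0, 0],
    [5, 0, 0, 0.1, 0, 0, 0],
    [5, 0, 0, 0.2, 0, 0, 0],
    [5, 0, 0, 0.2, 0, 0, 0],
  ],
)

```text
t: 23.58
eef_pos: [523.9, 269.6, 19.2]
tool_rot: [[0.996, -0.085, -0.0], [-0.085, -0.996, -0.0], [-0.0, 0.0, -1.0]]
ft_force: [0.3, 0.5, -7.6]
grip_width: 0.694
grasp_force: 67.6
```

drive_tool(
  commands=[
    [5, 0, 0, 0.1, 0, 0, 0],
    [5, 0, 0, 0.2, 0, 0, 0],
    [5, 0, 0, 0.3, 0, 0, 0],
    [5, 0, 0, 0.35, 0, 0, 0],
    [5, 0, 0, 0.35, 0, 0, 0],
  ],
)

```text
t: 24.2
eef_pos: [523.9, 269.7, 15.7]
tool_rot: [[0.996, -0.085, -0.0], [-0.085, -0.996, -0.0], [-0.0, 0.0, -1.0]]
ft_force: [0.1, -0.1, -7.0]
grip_width: 0.697
grasp_force: 67.6
```

drive_tool(
  commands=[
    [5, 0, 0, 0.05, 0, 0, 0],
    [5, 0, 0, 0.1, 0, 0, 0],
    [5, 0, 0, 0.15, 0, 0, 0],
    [5, 0, 0, 0.15, 0, 0, 0],
  ],
)

```text
t: 24.7
eef_pos: [524.0, 269.7, 15.3]
tool_rot: [[0.996, -0.085, 0.001], [-0.085, -0.996, 0.0], [0.0, -0.0, -1.0]]
ft_force: [-5.1, -1.1, 2.5]
grip_width: 0.69
grasp_force: 68.8
```

The force has flipped from −7 to +2.5 N at TCP z = 15.3 mm, so the case is resting on the floor. Release and rise.

drive_tool(
  commands=[
    [6, 0, 0, 0, 0, 0, 0],
    [7, 0, 0, 0, 0, 0, 0],
    [8.5, 0, 0, 0, 0, 0, 0],
    [8.5, 0, 0, 0, 0, 0, 0],
    [8.5, 0, 0, 0, 0, 0, 0],
  ],
)

```text
t: 25.32
eef_pos: [524.0, 269.7, 14.3]
tool_rot: [[0.996, -0.085, 0.0], [-0.085, -0.996, 0.0], [0.0, -0.0, -1.0]]
ft_force: [0.3, -0.1, -0.2]
grip_width: 0.993
grasp_force: 0.0
```

drive_tool(
  commands=[
    [8.5, 0, 0, -2, 0, 0, 0],
    [8.5, 0, 0, -5, 0, 0, 0],
    [8.5, 0, 0, -10, 0, 0, 0],
    [8.5, 0, 0, -16, 0, 0, 0],
    [8.5, 0, 0, -16, 0, 0, 0],
  ],
)

```text
t: 25.95
eef_pos: [526.4, 270.8, 183.6]
tool_rot: [[0.996, -0.085, 0.013], [-0.085, -0.996, 0.006], [0.012, -0.007, -1.0]]
ft_force: [0.7, 0.1, 0.4]
grip_width: 0.998
grasp_force: 0.0
```

drive_tool(
  commands=[
    [8.5, 0, 0, 0, 0, 0, 0],
    [8.5, 0, 0, 0, 0, 0, 0],
    [8.5, 0, 0, 0, 0, 0, 0],
    [8.5, 0, 0, 0, 0, 0, 0],
  ],
)

```text
t: 26.45
eef_pos: [523.6, 269.5, 173.3]
tool_rot: [[0.996, -0.085, -0.002], [-0.085, -0.996, -0.001], [-0.001, 0.001, -1.0]]
ft_force: [0.1, -0.1, -0.4]
grip_width: 0.997
grasp_force: 0.0
```

```bash
python3 - <<'E'
from h import *
snap('side','d6');s=readout.sense();print(s['t'],s['eef_pos'],s['grip_width'],s['ft_force'])
p,c=cloud('d6');c=c.astype(int);g=(c.max(1)-c.min(1)<25)&(p[:,2]>44)&(p[:,2]<60)
for n,x,y in(('tray',524,270),('left',567,38),('mid',523,-134)):
    m=g&(np.hypot(p[:,0]-x,p[:,1]-y)<60);q=p[m];A=np.c_[q[:,:2]-[x,y],np.ones(len(q))];f=np.linalg.lstsq(A,q[:,2],rcond=None)[0];print(n,len(q),f.round(3),q.mean(0).round(1))
E
```

```text
26.5 [523.71064683 269.56948265 173.58396539] 0.9958344127767357 [ 0.72605247 -0.25970363 -0.05437341]
tray 608 [5.0000e-03 6.6000e-02 5.2596e+01] [523.1 261.2  52. ]
left 845 [-3.0000e-03  2.4000e-02  4.8942e+01] [568.1  33.7  48.8]
mid 1404 [6.0000e-03 2.1000e-02 4.9055e+01] [ 521.6 -139.2   48.9]
```

View pics/d6.png

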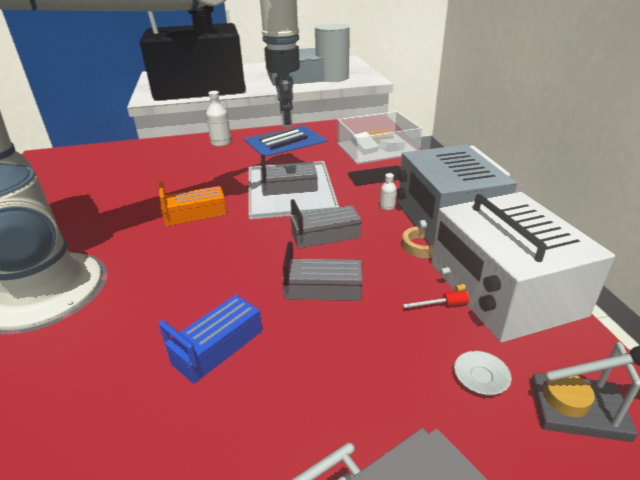

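The side view shows the heavy case flat in the tray at (288,180), top about 53 mm high and clear of the rim. The light cases at (328,222) and (325,278) are in place, and nothing else has moved.

```bash
python3 -c "
from h import *
print(workorder.close_job())"
```

```text
the job is handed in; nothing more can be done
None
```

I felt all three cases in order: left and middle were light and stay where they were; the right one was heavy (about 4.6 N), was carried level and now lies flat in the tray, and the job is handed in, though no verdict came back.

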